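# Jack up the tilting breadboard and hold it for the spacer

### The job

The lifting edge of the small tilting breadboard has to be held up so that a colleague can slip the 10 mm spacer plate in over its rest posts. First slide the transport lock's knob fully to its end stop, then stand the little ratchet jack on the bench with its saddle centred under the round lift pad of the lug that bears the raised triangle, and pump the jack handle, letting it come all the way up between strokes. One stroke is not enough, and let go, the jack sinks back to its last notch, too low for the spacer: finish the program while still holding the handle pressed down with the board at full height, lifted by the jack alone, and leave the loose things lying about where they are.

Things in the scene. Friction and masses are not known exactly. Their poses are not given: they have to be found in the camera images.
- tilt_table: Tilting breadboard screwed to the bench: black base 170x165x10 mm, over it a bare aluminium hinged board 168x122x12, top 70 mm up. Frame: origin on the bench under the base, x level from hinge to lifting edge, y left of that, z up. Base ends at x=80 mm; lift lug x 80..129, y -17..17; tie-down lug x 80..101, y 37..57; rest posts x=62, y=+-45. Clamp and post on the board (y>-10) reach z=140.
- lock (a joint): Transport lock: flat steel bolt that slides along the table's +x on a pillar at y=-82 mm, beside the board. 0 = shot over the board's ear (board cannot rise), 0.026 m = end stop, free. Slides with about 2 N, stays where left.
- lock_grip (a point): Middle of the lock's upright black knob: 14 mm across, 28 mm tall, z from 86 to 114 mm above the bench; below it the bolt's top at 80 mm and a guide strap up to 85 mm, 17 mm towards the hinge when locked. The knob moves with the bolt, along the table's x.
- lift_pad (a point): Centre of the underside of the lift pad: steel boss 20 mm across, 57.5 mm above the bench, under the round-ended lug (34 mm wide, 63 to 70 mm up) that sticks out of the lifting edge and has a raised triangle on top. The small square lug beside it is only a tie-down. The pad rises with the board.
- board (a joint): Angle of the hinged board, rad: 0 = lying on its rest posts, grows as the lifting edge rises; the pad is 197 mm from the hinge, the posts 147 mm. It weighs about 3 kg (10 to 15 N at the pad) and falls back if not held. Full height on the jack is 0.085 to 0.095; with the jack sunk to its second notch it lies at about 0.057.
- jack: Loose ratchet lever jack, 0.7 kg, black steel base 180 mm long (x -80 to 100 mm), 60 wide, 8 thick. Frame: origin on its underside, x towards the saddle, z up. Saddle axis at x=78 mm; handle pivot at x=36, z=48. Lies on the side cart; stand it on the bench, jack x against the table's x. A flat cable up to 11 mm thick lies along the bench's right-hand edge.
- jack_grip (a point): Place to grasp the jack: two upright cheek plates, 40 mm over their outsides (along the jack's y), 38 mm long (along x), from 7 to 59 mm above its underside; this point lies midway between them, at jack x=36, z=38 mm.
- saddle (a point): Centre of the saddle's flat floor: steel cup 42 mm across on the ram, inside 35 mm across with a 2.5 mm rim. Lowered, the floor is 50 mm and the rim 52.5 mm above the jack's underside, so it passes under the lift pad with 5 mm to spare only while the jack slides on or just over the bench.
- ram (a joint): Rise of the jack's saddle, m: 0 = lowered. It meets the pad at about 0.0075. The first full stroke lifts it to about 0.0145, the second to 0.0245; when the handle is let up the load sinks back to the notch below (about 0.009, then 0.019). Further strokes lift no higher than the second. The ratchet has no release.
- pump_handle (a joint): Handle angle, rad: 0 = up, where its spring brings it back, 0.52 = fully down. A full stroke lifts the saddle about 15 mm; pressed at the pad it takes 3 to 6 N, under load up to 12 N. The next stroke bites only if the handle has come back up to 0.03 or less.
- handle_pad (a point): Middle of the top of the ribbed pressing pad, 42x28 mm, at the handle's rear end. Up, it lies at jack x=-53, z=100 mm; fully down, at x=-67, z=49 mm (an arc about the pivot, radius 103 mm). Press it straight down from above.
- spacer_plate: Square aluminium plate 62x62x10 mm with holes, loose near the cart's front left corner; origin under its middle. Stays where it is.
- ball_driver: Ball-end driver with amber handle, 170 mm, loose at the cart's front edge; origin under its middle. Stays where it is.
- pipe_clamp: Grey ring clamp 75x91x18 mm, loose at the cart's front right; origin under its middle. Stays where it is.
- big_tin: Round white tin 62 mm across, 23 mm tall, loose at the cart's right; origin under its middle. Stays where it is.
- small_tin: Round cream tin 34 mm across, 31 mm tall, loose at the back of the bench's right end; origin under its middle. Stays where it is.

How it is judged:
By the outcome, as a careful person would: the job done as asked, in the order asked, and still so for the second after the job is handed in, while the arm keeps its last pose, push and grip.
It also fails if it takes over 70 s, if anything falls off the work surface, if the arm or the gripper's body presses on something with over 40 N, if the wrist force passes 120 N, or if a joint passes its speed limit or range.

### The arm

A 6-joint arm with a two-finger parallel gripper is mounted at the origin on a cart in front of the work surface, level with it; the furniture and walls round the work are solid. World frame = base frame: x ahead of the robot, y to its left, z up, the work surface at z = 0. Lengths are in m, angles in rad, forces in N, time in s.
With the tool pointing down it reaches from about 0.425 to 0.95 m from the base axis. Payload 3.5 kg.
Tool frame: the origin (TCP) lies at the very end of the fingers, on their centre line; the grasp point (between the pads) lies ctrl.tcp_to_grasp behind it (ctrl.tcp_to_grasp is the distance from the TCP to the grasp point, in m); z points along the fingers, y is the line along which they close (so a half turn about z gives the same grasp; the last joint's range is limited). The gripper opens to 85 mm and grips with 20 to 120 N. Pads are 22 mm wide; open, the fingers measure 114 mm over their backs; the gripper's body (76 mm by 85 mm) begins 54 mm behind the grasp point. The pads swing forward as they close: fully open they stand 13 mm farther back than shut.
Start: joints at [1.157, 0.286, 1.577, -0, 1.279, -0.15], TCP at [0.176, 0.652, 0.231] pointing down, gripper open.
Joint ranges: [-2.77, 2.77], [-0.9, 2.22], [0.21, 2.48], [-1.53, 4.67], [0.24, 2.81], [-2.84, 2.84]. Speed limits (rad/s): [2.79, 2.79, 3.14, 3.14, 3.14, 3.14].

### API

Orientations are given as a unit quaternion [x, y, z, w].
In Python, from plant import ctrl gives the robot as it stands.
- The arm moves only by the shell command python3 -m inch 'ROWS' [FORCE]. ROWS is JSON, a list of rows, each an object with "slide": the shift along the tool's x, y, z in cm, a list of three; "turn": the turn about the tool's z in rad; "grip": the finger opening in cm, from 0 to 8.54. A call has 1 to 20 rows; each row is the pose to reach, as a shift and turn from the pose commanded when the call began, along the tool's axes at that moment; what a row does not reach only later rows make up. A row lasts 1/10 s, in which the tool goes at most 50 mm and 8.59 degrees, less where a joint would pass 70% of its speed; a pose out of reach is approached as far as the arm can. A call with a gripper value outside its range is refused whole. The fingers move at their own pace and stop on an object; FORCE is the grip in N (left out, the last holds). Time passes only in rows, so rows that repeat a pose let the fingers close. It gives the time, the measured TCP pose, the force, the opening and the grip force at its end, in the units of the state.
- ctrl.get_state(): the state, without advancing time (a new reading comes with each control period).
- ctrl.read_camera(name): name is "scene" or "top"; returns (picture, depth): 480x640x3 uint8, red, green, blue; 480x640 float32, m along the optical axis (not along the pixel's ray), 0 where there is no reading.
- ctrl.camera_info(name): a dict with "K" (3x3 intrinsics, pixels), "camera_from_world" (4x4, takes a point from world to camera coordinates). Camera axes: x right, y down, z forward; pixel columns grow to the right and rows downward; lengths in m; the calibration is good to about 2 mm. A picture is of the moment at which its call begins. camera_info takes no time and is no camera call.
- ctrl.sign_off(): hands the job in; it is judged then, once.
The state is a dict: "time": time; "qpos": joint angles; "dq": joint speeds; "joint_efforts": joint torques, N m; "eef_pos": TCP position; "tcp_rot": TCP orientation; "contact_force": force on the tool from outside, world axes, zero at the start; "wrist_torque": the same for the moment, N m; "opening": opening from 0.0 (shut) to 1.0 (fully open); "finger_force": force on a finger pad.
Only numpy, scipy, OpenCV 4.12 (cv2) and the standard library are available. Lean on these libraries where they do the work, as an engineer would, in place of code of your own. Each camera call takes 0.05 s, during which the arm holds its last target. There are 200 camera calls.

## Working session

There is one attempt and no reset: what is moved stays moved. The work goes in short steps, Python scripts to look and compute and a shell command to move; the robot and the scene stay as the last step left them, time stands still between calls to the robot, and variables do not carry over. Pictures are saved under pics/ and viewed, at most 10 in all, crops included, and the job is handed in when it is done.

```bash
mkdir -p pics; ls; cat > h.py <<'E'
import numpy as np, cv2
from plant import ctrl
from scipy.spatial.transform import Rotation as R
def shot(n,f):
    im,d=ctrl.read_camera(n); cv2.imwrite(f'pics/{f}.png',im[...,::-1]); np.savez(f'pics/{f}.npz',im=im,d=d,K=ctrl.camera_info(n)['K'],T=ctrl.camera_info(n)['camera_from_world'])
def ray(f,u,v):
    z=np.load(f'pics/{f}.npz'); T=z['T']; c=np.linalg.inv(T); r=c[:3,:3]@np.linalg.solve(z['K'],[u,v,1.]); return c[:3,3],r
def atz(f,u,v,h):
    o,r=ray(f,u,v); return o+r*(h-o[2])/r[2]
def dep(f,u,v,k=1):
    d=np.load(f'pics/{f}.npz')['d'][v-k:v+k+1,u-k:u+k+1]; d=d[d>0]; o,r=ray(f,u,v); return o+r*np.median(d) if len(d) else None
def st():
    s=ctrl.get_state(); print({k:np.round(v,4) for k,v in s.items() if k!='joint_efforts'})
E
python3 - <<'E'
from h import *
shot('scene','s0'); shot('top','t0'); st(); print(ctrl.tcp_to_grasp, R.from_quat(ctrl.get_state()['tcp_rot']).as_matrix().round(3))
for n in('scene','top'): print(ctrl.camera_info(n))
E
```

```text
pics
{'time': np.float64(0.1), 'qpos': array([ 1.157 ,  0.2871,  1.578 ,  0.    ,  1.2786, -0.15  ]), 'dq': array([-0.0007, -0.0022, -0.0026,  0.0019,  0.0007,  0.0001]), 'eef_pos': array([0.1757, 0.6511, 0.23  ]), 'tcp_rot': array([ 1.315e-01,  9.913e-01, -1.000e-03, -3.000e-04]), 'contact_force': array([-0.2658,  0.1667, -0.0592]), 'wrist_torque': array([-0.0289, -0.0178,  0.0586]), 'finger_force': np.float64(0.0), 'opening': np.float64(0.9954)}
0.0187 [[-0.965  0.261 -0.001]
 [ 0.261  0.965 -0.002]
 [ 0.    -0.002 -1.   ]]
{'K': array([[574.92226763,   0.        , 321.78422454],
       [  0.        , 574.92226763, 242.00470335],
       [  0.        ,   0.        ,   1.        ]]), 'camera_from_world': array([[ 0.85729381, -0.51414433, -0.02651283, -0.4097545 ],
       [-0.2799451 , -0.42232825, -0.86213085,  0.23715651],
       [ 0.43206257,  0.74652157, -0.50599157,  1.12860784],
       [ 0.        ,  0.        ,  0.        ,  1.        ]])}
{'K': array([[446.28582522,   0.        , 316.8928162 ],
       [  0.        , 446.28582522, 240.99376729],
       [  0.        ,   0.        ,   1.        ]]), 'camera_from_world': array([[ 0.00998778, -0.99991793,  0.00802301,  0.04466814],
       [-0.98905221, -0.01105994, -0.14715097,  0.51918149],
       [ 0.14722763, -0.00646547, -0.98908151,  1.10642071],
       [ 0.        ,  0.        ,  0.        ,  1.        ]])}
```

View pics/s0.png

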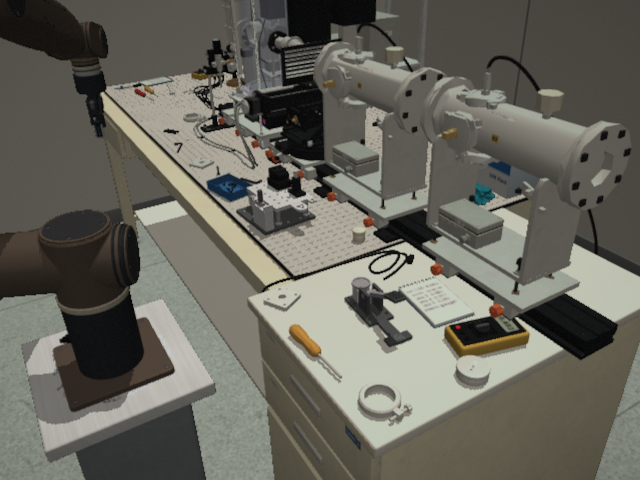

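View pics/t0.png

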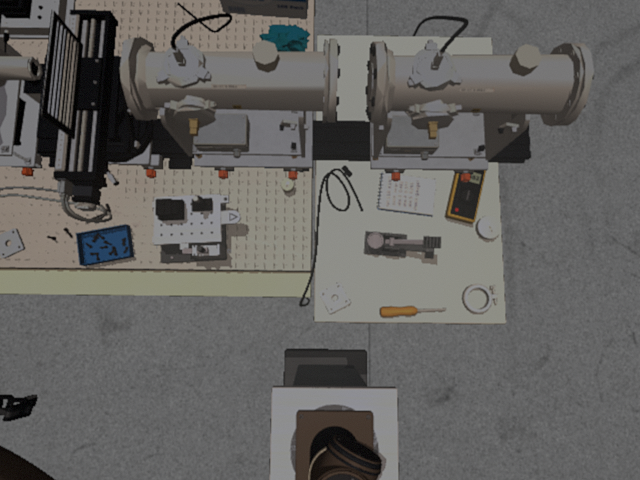

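The scene view shows the breadboard near (275,205) and the jack near (375,305) on the cart. In the top view, the table is at (195,228) with the triangle lug at (233,216), and the jack saddle is at (374,240) with the handle pad at (432,242). I'll enlarge these areas.

```bash
python3 - <<'E'
from h import *
t=cv2.imread('pics/t0.png'); s=cv2.imread('pics/s0.png')
a=cv2.resize(t[185:275,140:260],(800,600),interpolation=cv2.INTER_CUBIC)
b=cv2.resize(t[215:275,350:450],(500,300),interpolation=cv2.INTER_CUBIC)
c=cv2.resize(s[160:240,230:330],(400,320),interpolation=cv2.INTER_CUBIC)
d=cv2.resize(s[260:350,330:430],(400,360),interpolation=cv2.INTER_CUBIC)
cv2.imwrite('pics/c1.png',a)
o=np.zeros((600,800,3),np.uint8); o[:240,:400]=cv2.resize(b,(400,240)); o[240:,:400]=d; o[:320,400:]=c
cv2.imwrite('pics/c2.png',o)
for n,u,v in [('lug tri',233,216),('board',190,235),('jack saddle',375,240),('hpad',432,242),('cable',318,215),('cable2',312,250),('bench',260,240),('bench2',200,266),('tin',288,187),('cart',350,270)]: print(n,dep('t0',u,v))
E
```

```text
lug tri [0.57463946 0.2612188  0.07184351]
board [0.52527481 0.36631323 0.07150761]
jack saddle [ 0.52128153 -0.09755943  0.04902373]
hpad [ 0.51012388 -0.22903741  0.10011099]
cable [0.59289001 0.04772326 0.00861396]
cable2 [ 0.61390224  0.06642474 -0.88746815]
bench [0.52525554 0.20059926 0.00060766]
bench2 [0.45448321 0.35561448 0.00136881]
tin [0.66175748 0.12732364 0.03301327]
cart [ 0.44821115 -0.03777299  0.00094946]
```

View pics/c1.png

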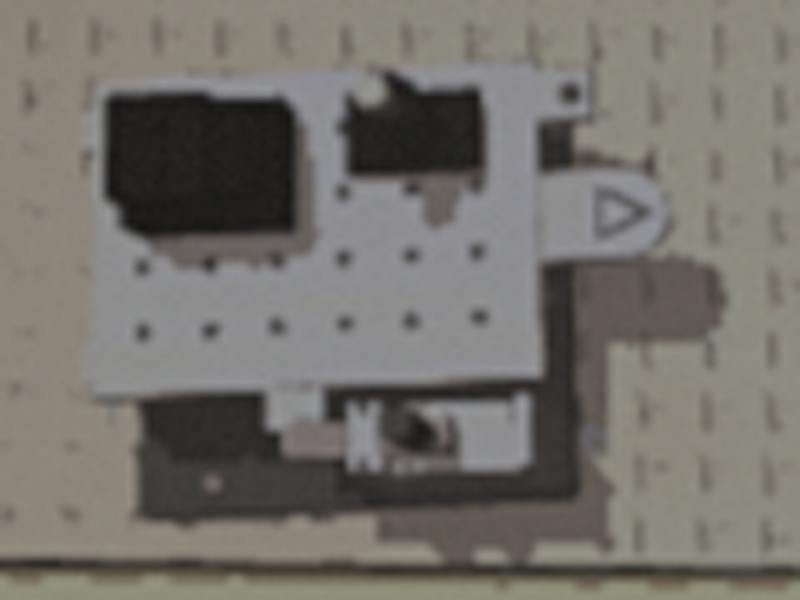

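View pics/c2.png

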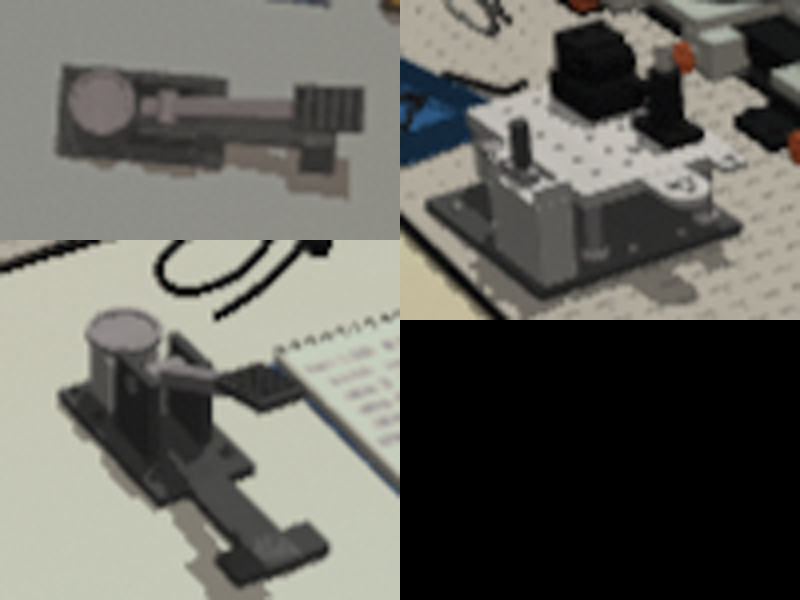

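The table crop shows the lug from x 543 to 668 with its centre line at y≈213, board corners at (95,83), (90,395) and (543,378), and the knob around (410,430). In the second crop, the saddle rim is at (101,101) from above and (122,330) in the scene view. The pressing pad is at (329,109) and (262,385), and the knob top is at (518,125).

```bash
cat >> h.py <<'E'
def tri(f1,p1,f2,p2):
    a,r=ray(f1,*p1); b,q=ray(f2,*p2); r=r/np.linalg.norm(r); q=q/np.linalg.norm(q)
    s,t=np.linalg.lstsq(np.c_[r,-q],b-a,rcond=None)[0]; A,B=a+r*s,b+q*t; return ((A+B)/2).round(4),round(float(np.linalg.norm(A-B)),4)
E
python3 - <<'E'
from h import *
C1=lambda X,Y:(140+X/6.667-.4,185+Y/6.667-.4)
T2=lambda X,Y:(350+X/4-.4,215+Y/4-.4)
S1=lambda X,Y:(230+(X-400)/4-.4,160+Y/4-.4)
S2=lambda X,Y:(330+X/4-.4,260+(Y-240)/4-.4)
print('saddle',tri('t0',T2(101,101),'s0',S2(122,330)),atz('t0',*T2(101,101),.0525))
print('hpad',tri('t0',T2(329,109),'s0',S2(262,385)),atz('t0',*T2(329,109),.1))
print('knobtop',tri('t0',C1(398,417),'s0',S1(518,125)),atz('t0',*C1(398,417),.114),atz('s0',*S1(518,125),.114))
print('lugtip tri',tri('t0',C1(650,212),'s0',S1(693,190)))
for n,p in dict(lugtip=(668,213),lugA=(545,173),lugB=(545,262),tl=(95,83),bl=(90,395),br=(543,378),tr=(540,70),lockplateR=(530,436)).items(): print(n,atz('t0',*C1(*p),.07).round(4))
for n,p in dict(basebl=(138,518),basebr=(578,497)).items(): print(n,atz('t0',*C1(*p),.01).round(4))
# cable, tin heights
z=np.load('pics/t0.npz')
for v in range(170,300,12):
    row=[(u,*dep('t0',u,v,0).round(3)) for u in range(296,330) if z['d'][v,u]>0 and .004<dep('t0',u,v,0)[2]<.05]
    print(v,row[:1],row[-1:])
for v in (220,235,245,255):
  print(v,[ (u,*dep('t0',u,v,0).round(3)[1:]) for u in range(304,320,2) if dep('t0',u,v,0) is not None])
E
```

```text
saddle (array([ 0.5204, -0.0963,  0.052 ]), 0.0018) [ 0.52113157 -0.09670128  0.0525    ]
hpad (array([ 0.511 , -0.2292,  0.0988]), 0.0007) [ 0.51050481 -0.22871232  0.1       ]
knobtop (array([0.488 , 0.3319, 0.1122]), 0.0037) [0.48944244 0.33075214 0.114     ] [0.48473298 0.32901233 0.114     ]
lugtip tri (array([0.5728, 0.2508, 0.0738]), 0.0012)
lugtip [0.5738 0.2445 0.07  ]
lugA [0.5886 0.2913 0.07  ]
lugB [0.5545 0.2899 0.07  ]
tl [0.6214 0.4627 0.07  ]
bl [0.5022 0.457  0.07  ]
br [0.5105 0.2888 0.07  ]
tr [0.6285 0.2949 0.07  ]
lockplateR [0.4887 0.2928 0.07  ]
basebl [0.4623 0.457  0.01  ]
basebr [0.4724 0.2858 0.01  ]
170 [(296, np.float64(0.704), np.float64(0.107), np.float64(0.047))] [(320, np.float64(0.718), np.float64(0.043), np.float64(0.004))]
182 [(303, np.float64(0.684), np.float64(0.089), np.float64(0.004))] [(327, np.float64(0.684), np.float64(0.024), np.float64(0.006))]
194 [(319, np.float64(0.65), np.float64(0.046), np.float64(0.01))] [(328, np.float64(0.651), np.float64(0.021), np.float64(0.005))]
206 [(302, np.float64(0.618), np.float64(0.091), np.float64(0.005
[... 1769 characters left out ...]
np.float64(-0.002)), (306, np.float64(0.079), np.float64(0.002)), (308, np.float64(0.073), np.float64(0.002)), (310, np.float64(0.068), np.float64(0.003)), (312, np.float64(0.067), np.float64(-0.898)), (314, np.float64(0.057), np.float64(-0.001)), (316, np.float64(0.052), np.float64(0.011)), (318, np.float64(0.047), np.float64(0.001))]
255 [(304, np.float64(0.083), np.float64(0.003)), (306, np.float64(0.078), np.float64(-0.0)), (308, np.float64(0.073), np.float64(-0.0)), (310, np.float64(0.068), np.float64(-0.011)), (312, np.float64(0.066), np.float64(-0.901)), (314, np.float64(0.057), np.float64(0.011)), (316, np.float64(0.052), np.float64(0.004)), (318, np.float64(0.047), np.float64(0.0))]
```

```bash
cat >> h.py <<'E'
def go(x,y,z,yaw=None):
    "slide cm and turn to bring TCP to x,y,z with tool-y heading yaw (mod pi)"
    s=ctrl.get_state(); M=R.from_quat(s['tcp_rot']).as_matrix(); d=M.T@(np.array([x,y,z])-s['eef_pos'])*100
    c=np.arctan2(M[1,1],M[0,1]); t=None if yaw is None else -((yaw-c+np.pi/2)%np.pi-np.pi/2)
    print('slide',d.round(2),'turn',t,'yaw',c.round(3),'pos',s['eef_pos'].round(4),'F',s['contact_force'].round(1),'q',s['qpos'].round(2),'t',s['time'],'op',s['opening'].round(3))
E
python3 - <<'E'
from h import *
go(.487,.331,.20,1.621); go(.487,.331,.091,1.621)
E
```

```text
Traceback (most recent call last):
  File "h.py", line 21, in go
    print('slide',d.round(2),'turn',t,'yaw',c.round(3),'pos',s['eef_pos'].round(4),'F',s['contact_force'].round(1),'q',s['qpos'].round(2),'t',s['time'],'op',s['opening'].round(3))
                                                                                                                                                             ^^^^^^^^^^^^^^^^^^
AttributeError: 'float' object has no attribute 'round'
```

```bash
sed -i "s/s\['opening'\].round(3)/round(float(s['opening']),3)/" h.py
python3 - <<'E'
from h import *
go(.487,.331,.20,1.621); go(.487,.331,.091,1.621)
E
```

```text
slide [-38.4  -22.78   3.04] turn -0.3140288040657535 yaw 1.307 pos [0.1757 0.6511 0.23  ] F [-0.3  0.2 -0.1] q [ 1.16  0.29  1.58  0.    1.28 -0.15] t 0.1 op 0.995
slide [-38.4  -22.76  13.94] turn -0.3140288040657535 yaw 1.307 pos [0.1757 0.6511 0.23  ] F [-0.3  0.2 -0.1] q [ 1.16  0.29  1.58  0.    1.28 -0.15] t 0.1 op 0.995
```

```bash
python3 -m inch '[{"slide":[-20,-12,2],"turn":-0.15,"grip":5},{"slide":[-20,-12,2],"turn":-0.3,"grip":5},{"slide":[-38.4,-22.8,3],"turn":-0.314,"grip":5},{"slide":[-38.4,-22.8,3],"turn":-0.314,"grip":5},{"slide":[-38.4,-22.8,3],"turn":-0.314,"grip":5},{"slide":[-38.4,-22.8,3],"turn":-0.314,"grip":5},{"slide":[-38.4,-22.8,3],"turn":-0.314,"grip":5},{"slide":[-38.4,-22.8,3],"turn":-0.314,"grip":5},{"slide":[-38.4,-22.8,3],"turn":-0.314,"grip":5},{"slide":[-38.4,-22.8,3],"turn":-0.314,"grip":5},{"slide":[-38.4,-22.8,3],"turn":-0.314,"grip":5},{"slide":[-38.4,-22.8,3],"turn":-0.314,"grip":5}]'
python3 - <<'E'
from h import *
go(.487,.331,.091,1.621)
E
```

```text
time: 1.3
eef_pos: [0.4864, 0.332, 0.201]
tcp_rot: [-0.025, 1.0, 0.0, -0.0]
contact_force: [-0.0, 0.7, 0.1]
opening: 0.585
finger_force: 0.0
slide [-0.06 -0.1  11.  ] turn 0.0007305901075713717 yaw 1.622 pos [0.4864 0.332  0.201 ] F [-0.   0.7  0.1] q [ 0.43  0.13  1.82  0.    1.2  -1.2 ] t 1.3 op 0.585
```

```bash
python3 -m inch '[{"slide":[-0.1,-0.1,5],"turn":0,"grip":5},{"slide":[-0.1,-0.1,9],"turn":0,"grip":5},{"slide":[-0.1,-0.1,11],"turn":0,"grip":5},{"slide":[-0.1,-0.1,11],"turn":0,"grip":5},{"slide":[-0.1,-0.1,11],"turn":0,"grip":0.8},{"slide":[-0.1,-0.1,11],"turn":0,"grip":0.8},{"slide":[-0.1,-0.1,11],"turn":0,"grip":0.8},{"slide":[-0.1,-0.1,11],"turn":0,"grip":0.8},{"slide":[-0.1,-0.1,11],"turn":0,"grip":0.8},{"slide":[-0.1,-0.1,11],"turn":0,"grip":0.8}]' 20
```

```text
time: 2.3
eef_pos: [0.4895, 0.3314, 0.0938]
tcp_rot: [-0.025, 1.0, 0.001, 0.002]
contact_force: [-2.4, -0.1, 6.5]
opening: 0.156
finger_force: 20.0
```

```bash
python3 -m inch '[{"slide":[-0.1,0,-0.3],"turn":0,"grip":0.8},{"slide":[-0.1,-0.6,-0.3],"turn":0,"grip":0.8},{"slide":[-0.1,-1.2,-0.3],"turn":0,"grip":0.8},{"slide":[-0.1,-1.8,-0.3],"turn":0,"grip":0.8},{"slide":[-0.1,-2.4,-0.3],"turn":0,"grip":0.8},{"slide":[-0.1,-2.7,-0.3],"turn":0,"grip":0.8},{"slide":[-0.1,-2.9,-0.3],"turn":0,"grip":0.8},{"slide":[-0.1,-2.9,-0.3],"turn":0,"grip":0.8}]'
python3 - <<'E'
from h import *
go(.487,.331,.091,1.621)
E
```

```text
time: 3.1
eef_pos: [0.4907, 0.3057, 0.0939]
tcp_rot: [-0.023, 1.0, 0.006, 0.001]
contact_force: [3.0, 18.6, -10.5]
opening: 0.152
finger_force: 20.4
slide [0.26 2.54 0.32] turn -0.0037687956740133366 yaw 1.617 pos [0.4907 0.3057 0.0939] F [  3.   18.6 -10.5] q [ 0.38  0.22  1.92  0.01  0.99 -1.25] t 3.1 op 0.152
```

```bash
python3 -m inch '[{"slide":[0,0,0],"turn":0,"grip":3},{"slide":[0,0.2,0],"turn":0,"grip":3},{"slide":[0,0.2,0],"turn":0,"grip":3},{"slide":[0,0.2,-5],"turn":0,"grip":4},{"slide":[0,0.2,-10],"turn":0,"grip":6},{"slide":[0,-4,-13],"turn":0.15,"grip":8.5},{"slide":[0,-9,-13],"turn":0.3,"grip":8.5},{"slide":[0,-14,-13],"turn":0.45,"grip":8.5},{"slide":[0,-19,-13],"turn":0.6,"grip":8.5},{"slide":[0,-24,-13],"turn":0.75,"grip":8.5},{"slide":[0,-29,-13],"turn":0.9,"grip":8.5},{"slide":[0,-34,-13],"turn":1.05,"grip":8.5},{"slide":[0,-39,-13],"turn":1.2,"grip":8.5},{"slide":[0,-40,-13],"turn":1.35,"grip":8.5},{"slide":[0,-40,-13],"turn":1.5,"grip":8.5}]'
python3 - <<'E'
from h import *
shot('top','t1'); shot('scene','s1')
go(.5175,-.1384,.20,-.0765); go(.5175,-.1384,.024,-.0765)
t=cv2.imread('pics/t1.png'); s=cv2.imread('pics/s1.png')
o=np.zeros((600,800,3),np.uint8)
o[:,:400]=cv2.resize(t[195:270,200:250],(400,600),interpolation=cv2.INTER_CUBIC)
o[:,400:]=cv2.resize(s[175:250,280-30:330-30],(400,600),interpolation=cv2.INTER_CUBIC)
cv2.imwrite('pics/c3.png',o)
E
```

```text
time: 4.6
eef_pos: [0.5103, -0.1011, 0.2247]
tcp_rot: [0.667, 0.745, -0.0, 0.0]
contact_force: [0.2, 0.2, 0.0]
opening: 0.998
finger_force: 0.0
slide [-3.98  0.25  2.46] turn 0.19546662161305384 yaw 0.119 pos [ 0.5103 -0.0992  0.2246] F [-0.6  0.2 -0.2] q [-0.39 -0.05  1.96 -0.    1.23 -0.51] t 4.7 op 0.996
slide [-3.98  0.26 20.06] turn 0.19546662161305384 yaw 0.119 pos [ 0.5103 -0.0992  0.2246] F [-0.6  0.2 -0.2] q [-0.39 -0.05  1.96 -0.    1.23 -0.51] t 4.7 op 0.996
```

View pics/c3.png

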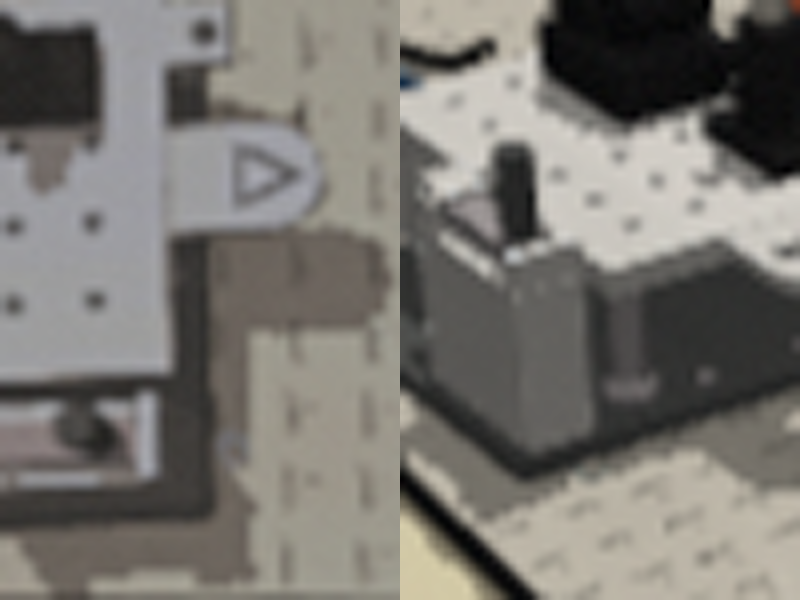

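The knob is now clearly further right, at about (90,430) in the crop, and the bolt is clear of the ear. The lug tip is at (325,175), which agrees with the earlier reading. Next I'll grasp the jack.

```bash
python3 -m inch '[{"slide":[-2.5,0.2,2.5],"turn":0.1,"grip":8.5},{"slide":[-4,0.25,6],"turn":0.195,"grip":8.5},{"slide":[-4,0.25,11],"turn":0.195,"grip":8.5},{"slide":[-4,0.25,15],"turn":0.195,"grip":8.5},{"slide":[-4,0.25,18],"turn":0.195,"grip":8.5},{"slide":[-4,0.25,20],"turn":0.195,"grip":8.5},{"slide":[-4,0.25,20],"turn":0.195,"grip":8.5}]'
python3 - <<'E'
from h import *
go(.5175,-.1384,.024,-.0765)
E
```

```text
time: 5.4
eef_pos: [0.5153, -0.1358, 0.0211]
tcp_rot: [0.732, 0.682, -0.002, -0.004]
contact_force: [0.9, 0.4, 0.6]
opening: 1.0
finger_force: 0.0
slide [-0.24  0.23 -0.29] turn 0.006156958055202333 yaw -0.07 pos [ 0.5153 -0.1358  0.0211] F [0.9 0.4 0.6] q [-0.45  0.26  2.04 -0.    0.85 -0.38] t 5.4 op 1.0
```

```bash
python3 -m inch '[{"slide":[-0.1,0.1,-0.1],"turn":0,"grip":8.5},{"slide":[-0.1,0.1,-0.1],"turn":0,"grip":3.5},{"slide":[-0.1,0.1,-0.1],"turn":0,"grip":3.5},{"slide":[-0.1,0.1,-0.1],"turn":0,"grip":3.5},{"slide":[-0.1,0.1,-0.1],"turn":0,"grip":3.5},{"slide":[-0.1,0.1,-0.1],"turn":0,"grip":3.5},{"slide":[-0.1,0.1,-0.1],"turn":0,"grip":3.5}]' 60
python3 - <<'E'
from h import *
go(.5175,-.1384,.024,-.0765)
E
```

```text
time: 6.1
eef_pos: [0.5193, -0.1386, 0.0267]
tcp_rot: [0.733, 0.681, -0.0, 0.0]
contact_force: [-2.2, -0.1, 6.5]
opening: 0.459
finger_force: 63.8
slide [ 0.01 -0.18  0.27] turn 0.003048245948164663 yaw -0.073 pos [ 0.5193 -0.1386  0.0267] F [-2.2 -0.1  6.5] q [-0.45  0.25  2.04 -0.    0.85 -0.38] t 6.1 op 0.459
```

```bash
python3 -m inch '[{"slide":[0,0,-1.5],"turn":0,"grip":3.5},{"slide":[0,0,-4],"turn":0,"grip":3.5},{"slide":[0,0,-5.5],"turn":0,"grip":3.5},{"slide":[0,0,-5.5],"turn":0,"grip":3.5}]' 
python3 - <<'E'
from h import *
go(.520,.2153,.0767,.05)
E
```

```text
time: 6.5
eef_pos: [0.5206, -0.1391, 0.0828]
tcp_rot: [0.733, 0.681, 0.001, 0.003]
contact_force: [1.0, -0.3, -5.8]
opening: 0.457
finger_force: 62.8
slide [35.34 -2.68  0.53] turn -0.12383749480361117 yaw -0.074 pos [ 0.5206 -0.1391  0.0828] F [ 1.  -0.3 -5.8] q [-0.45  0.16  2.02  0.    0.95 -0.38] t 6.5 op 0.457
```

```bash
python3 -m inch '[{"slide":[3,-0.2,0],"turn":-0.02,"grip":3.5},{"slide":[7,-0.5,0],"turn":-0.04,"grip":3.5},{"slide":[11,-0.8,0],"turn":-0.06,"grip":3.5},{"slide":[15,-1.1,0],"turn":-0.08,"grip":3.5},{"slide":[19,-1.4,0],"turn":-0.1,"grip":3.5},{"slide":[23,-1.7,0],"turn":-0.12,"grip":3.5},{"slide":[27,-2,0],"turn":-0.124,"grip":3.5},{"slide":[31,-2.3,0],"turn":-0.124,"grip":3.5},{"slide":[34,-2.6,0],"turn":-0.124,"grip":3.5},{"slide":[35.3,-2.7,0],"turn":-0.124,"grip":3.5},{"slide":[35.3,-2.7,0],"turn":-0.124,"grip":3.5},{"slide":[35.3,-2.7,2],"turn":-0.124,"grip":3.5},{"slide":[35.3,-2.7,4],"turn":-0.124,"grip":3.5},{"slide":[35.3,-2.7,4],"turn":-0.124,"grip":3.5}]' 
python3 - <<'E'
from h import *
go(.520,.2153,.028,.05)
shot('top','t2'); shot('scene','s2')
t=cv2.imread('pics/t2.png'); s=cv2.imread('pics/s2.png')
o=np.zeros((600,800,3),np.uint8)
o[:300]=cv2.resize(t[195:270,190:390],(800,300),interpolation=cv2.INTER_CUBIC)
o[300:,:]=cv2.resize(s[170:245,240:440],(800,300),interpolation=cv2.INTER_CUBIC)
cv2.imwrite('pics/c4.png',o)
E
```

```text
time: 7.9
eef_pos: [0.5149, 0.2136, 0.0364]
tcp_rot: [0.69, 0.724, -0.004, -0.002]
contact_force: [-0.9, -0.3, -7.6]
opening: 0.458
finger_force: 62.6
slide [0.15 0.53 0.83] turn -0.001102914477906447 yaw 0.049 pos [0.5149 0.2136 0.0364] F [-0.9 -0.3 -7.6] q [ 0.21  0.28  1.98 -0.    0.89  0.16] t 7.9 op 0.458
```

View pics/c4.png

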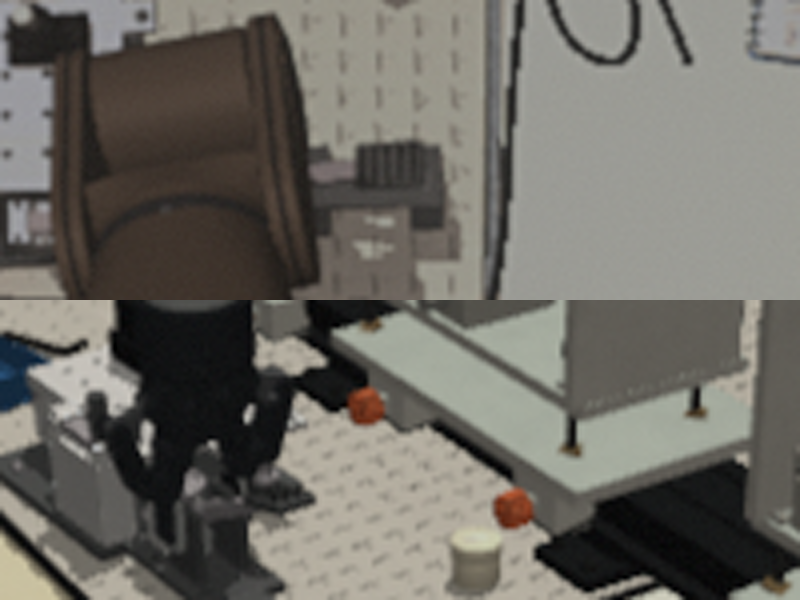

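The arm hides the saddle from above, but the scene view shows the jack upright in the gripper, just above the bench. I'll lower it onto the bench, slide it sideways under the lug, and check it again after release.

```bash
python3 -m inch '[{"slide":[0.1,0.3,0.4],"turn":0,"grip":3.5},{"slide":[0.1,0.3,0.7],"turn":0,"grip":3.5},{"slide":[0.1,0.3,0.9],"turn":0,"grip":3.5},{"slide":[0.1,0.3,0.9],"turn":0,"grip":3.5},{"slide":[0.1,0.3,0.9],"turn":0,"grip":3.5}]' 
python3 - <<'E'
from h import *
go(.577,.218,.0267,.05)
E
```

```text
time: 8.5
eef_pos: [0.5212, 0.2168, 0.0314]
tcp_rot: [0.689, 0.725, 0.0, 0.0]
contact_force: [0.1, 0.6, -5.8]
opening: 0.461
finger_force: 62.9
slide [-0.16  5.58  0.47] turn 0.00011573616584703572 yaw 0.05 pos [0.5212 0.2168 0.0314] F [ 0.1  0.6 -5.8] q [ 0.21  0.3   1.97 -0.    0.87  0.16] t 8.5 op 0.461
```

```bash
python3 -m inch '[{"slide":[0,0,0.2],"turn":0,"grip":3.5},{"slide":[0,0,0.4],"turn":0,"grip":3.5},{"slide":[0,0,0.4],"turn":0,"grip":3.5},{"slide":[0,0,0.4],"turn":0,"grip":3.5}]' 
python3 - <<'E'
from h import *
go(.577,.218,.0267,.05)
E
```

```text
time: 8.9
eef_pos: [0.5211, 0.2167, 0.0272]
tcp_rot: [0.689, 0.725, -0.0, -0.0]
contact_force: [0.4, 0.1, -6.9]
opening: 0.454
finger_force: 62.9
slide [-0.15  5.59  0.05] turn 4.3457328793516936e-05 yaw 0.05 pos [0.5211 0.2167 0.0272] F [ 0.4  0.1 -6.9] q [ 0.21  0.3   1.97 -0.    0.87  0.16] t 8.9 op 0.454
```

```bash
python3 -m inch '[{"slide":[0,0.5,0],"turn":0,"grip":3.5},{"slide":[-0.05,1.5,0],"turn":0,"grip":3.5},{"slide":[-0.1,2.5,0],"turn":0,"grip":3.5},{"slide":[-0.15,3.5,0],"turn":0,"grip":3.5},{"slide":[-0.15,4.5,0],"turn":0,"grip":3.5},{"slide":[-0.15,5.2,0],"turn":0,"grip":3.5},{"slide":[-0.15,5.6,0],"turn":0,"grip":3.5},{"slide":[-0.15,5.6,0],"turn":0,"grip":3.5},{"slide":[-0.15,5.6,0],"turn":0,"grip":3.5}]' 
python3 - <<'E'
from h import *
go(.577,.218,.0267,.05)
E
```

```text
time: 9.8
eef_pos: [0.5767, 0.218, 0.027]
tcp_rot: [0.689, 0.725, -0.0, -0.0]
contact_force: [-0.9, -0.3, -7.1]
opening: 0.464
finger_force: 62.9
slide [-0.    0.03  0.03] turn 3.9909821671901824e-05 yaw 0.05 pos [0.5767 0.218  0.027 ] F [-0.9 -0.3 -7.1] q [0.2  0.4  1.84 0.   0.9  0.15] t 9.8 op 0.464
```

```bash
python3 -m inch '[{"slide":[0,0,0.1],"turn":0,"grip":3.5},{"slide":[0,0,0.1],"turn":0,"grip":6},{"slide":[0,0,0.1],"turn":0,"grip":8},{"slide":[0,0,0.1],"turn":0,"grip":8},{"slide":[0,0,0.1],"turn":0,"grip":8},{"slide":[0,0,-4],"turn":0,"grip":8},{"slide":[0,0,-9],"turn":0,"grip":8},{"slide":[0,0,-14],"turn":0,"grip":8},{"slide":[-4,-3,-16],"turn":0,"grip":6},{"slide":[-9,-6,-16],"turn":0,"grip":4},{"slide":[-14,-8,-16],"turn":0,"grip":2},{"slide":[-19,-9,-16],"turn":0,"grip":0},{"slide":[-24,-9,-16],"turn":0,"grip":0},{"slide":[-26,-9,-16],"turn":0,"grip":0}]' 
python3 - <<'E'
from h import *
go(.577,.218,.0267,.05)
shot('top','t3'); shot('scene','s3')
t=cv2.imread('pics/t3.png'); s=cv2.imread('pics/s3.png')
o=np.zeros((600,800,3),np.uint8)
o[:320]=cv2.resize(t[200:240,210:310],(800,320),interpolation=cv2.INTER_CUBIC)
o[320:,:]=cv2.resize(s[180:250,265:465],(800,280),interpolation=cv2.INTER_CUBIC)
cv2.imwrite('pics/c5.png',o)
E
```

```text
time: 11.2
eef_pos: [0.4998, -0.0486, 0.1881]
tcp_rot: [0.69, 0.724, 0.0, 0.001]
contact_force: [0.5, -0.0, 0.6]
opening: -0.003
finger_force: 0.0
slide [26.27  8.99 16.13] turn -0.001236301369829551 yaw 0.049 pos [ 0.4998 -0.0486  0.1881] F [ 0.5 -0.   0.6] q [-0.3  -0.06  2.04 -0.    1.16 -0.35] t 11.2 op -0.003
```

View pics/c5.png

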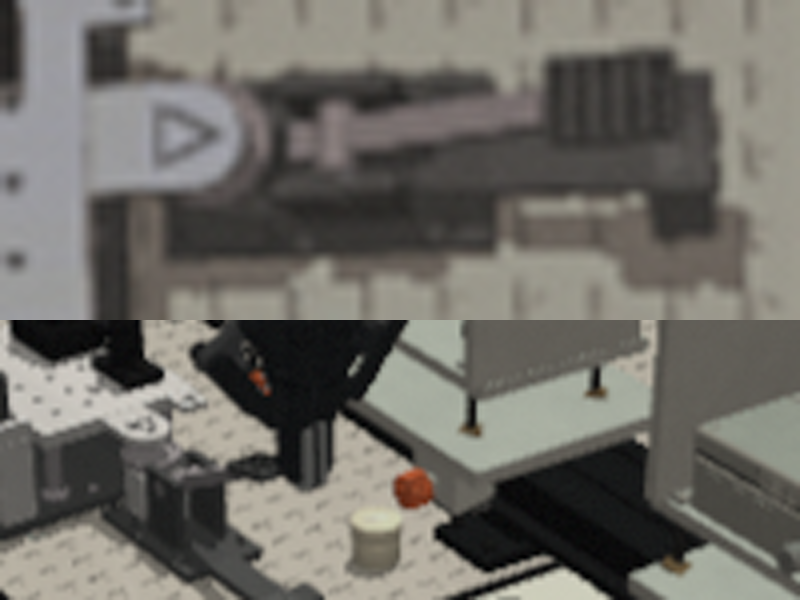

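The picture shows the jack under the lug. The rim's right edge is at (272,138), the pressing pad's centre is about (610,97), and the base edges are at (166,250) and (492,248). I'll work out how well the saddle is centred.

```bash
python3 - <<'E'
from h import *
P=lambda X,Y:(210+X/8-.4,200+Y/8-.4)
for n,X,Y,z in [('rimR',272,138,.0525),('rimlow',225,197,.0525),('hpad',610,97,.1),('baseBL',166,252,.008),('baseBR',492,248,.008),('baseTR',492,76,.008),('tailR',716,150,.008),('lugtip',243,133,.07),('lugtop',190,83,.07),('lugbot',190,192,.07)]: print(n,atz('t3',*P(X,Y),z).round(4))
Q=lambda X,Y:(265+X/4-.4,180+(Y-320)/4-.4)
print(tri('t3',P(610,97),'s3',Q(255,465)))
E
```

```text
rimR [0.5767 0.2377 0.0525]
rimlow [0.5574 0.252  0.0525]
hpad [0.5811 0.1273 0.1   ]
baseBL [0.547  0.2785 0.008 ]
baseBR [0.5496 0.1711 0.008 ]
baseTR [0.6076 0.1726 0.008 ]
tailR [0.5834 0.0978 0.008 ]
lugtip [0.5746 0.2441 0.07  ]
lugtop [0.5905 0.2613 0.07  ]
lugbot [0.5556 0.26   0.07  ]
(array([0.5792, 0.1281, 0.0999]), 0.0041)
```

```bash
python3 - <<'E'
from h import *
go(.5805,.1275,.115,.05)
E
```

```text
slide [17.38  8.77  7.3 ] turn -0.005456653819498003 yaw 0.045 pos [ 0.5005 -0.0499  0.1881] F [-0.8  0.5  0.6] q [-0.3  -0.06  2.03 -0.    1.16 -0.34] t 11.3 op 0.001
```

```bash
python3 -m inch '[{"slide":[4,2,0],"turn":0,"grip":0},{"slide":[8,4,0],"turn":0,"grip":0},{"slide":[12,6.2,0],"turn":0,"grip":0},{"slide":[16,8.2,0],"turn":0,"grip":0},{"slide":[17.4,8.8,1],"turn":0,"grip":0},{"slide":[17.4,8.8,4],"turn":0,"grip":0},{"slide":[17.4,8.8,7.2],"turn":0,"grip":0},{"slide":[17.4,8.8,7.2],"turn":0,"grip":0},{"slide":[17.4,8.8,7.2],"turn":0,"grip":0}]' 
python3 - <<'E'
from h import *
go(.5805,.1275,.115,.05)
E
```

```text
time: 12.2
eef_pos: [0.5787, 0.1321, 0.1148]
tcp_rot: [0.689, 0.725, -0.001, -0.001]
contact_force: [0.6, 0.3, -0.3]
opening: 0.004
finger_force: 0.0
slide [-0.47  0.15 -0.02] turn 8.196303943552863e-05 yaw 0.05 pos [0.5787 0.1321 0.1148] F [ 0.6  0.3 -0.3] q [ 0.05  0.23  1.87 -0.    1.04  0.  ] t 12.2 op 0.004
```

```bash
python3 -m inch '[{"slide":[-0.4,0.15,1],"turn":0,"grip":0},{"slide":[-0.4,0.15,1.5],"turn":0,"grip":0},{"slide":[-0.7,0.15,2.2],"turn":0,"grip":0},{"slide":[-1.1,0.15,3.1],"turn":0,"grip":0},{"slide":[-1.4,0.15,4],"turn":0,"grip":0},{"slide":[-1.6,0.15,4.8],"turn":0,"grip":0},{"slide":[-1.75,0.15,5.7],"turn":0,"grip":0},{"slide":[-1.8,0.15,6.6],"turn":0,"grip":0},{"slide":[-1.8,0.15,7],"turn":0,"grip":0},{"slide":[-1.8,0.15,7],"turn":0,"grip":0},{"slide":[-1.8,0.15,7],"turn":0,"grip":0}]' 
python3 - <<'E'
from h import *
go(.5805,.1275,.1,.05)
E
```

```text
time: 13.3
eef_pos: [0.5835, 0.1134, 0.0501]
tcp_rot: [0.689, 0.725, -0.0, 0.001]
contact_force: [-8.4, -3.8, 24.8]
opening: 0.001
finger_force: 11.6
slide [ 1.42 -0.22 -4.99] turn 0.0005577118296067329 yaw 0.051 pos [0.5835 0.1134 0.0501] F [-8.4 -3.8 24.8] q [ 0.02  0.32  1.89 -0.    0.92 -0.03] t 13.3 op 0.001
```

```bash
python3 -m inch '[{"slide":[0.05,0,-1.2],"turn":0,"grip":0},{"slide":[0.2,0,-2],"turn":0,"grip":0},{"slide":[0.5,0,-3.2],"turn":0,"grip":0},{"slide":[1,0,-4.5],"turn":0,"grip":0},{"slide":[1.4,0,-6],"turn":0,"grip":0},{"slide":[1.4,0,-9],"turn":0,"grip":0},{"slide":[-3,-2,-12],"turn":0,"grip":0},{"slide":[-8,-4,-12],"turn":0,"grip":0},{"slide":[-13,-6,-12],"turn":0,"grip":0},{"slide":[-17,-8,-12],"turn":0,"grip":0},{"slide":[-17,-8,-12],"turn":0,"grip":0}]' 
python3 - <<'E'
from h import *
go(.5805,.1275,.115,.05)
shot('top','t4'); shot('scene','s4')
t=cv2.imread('pics/t4.png'); s=cv2.imread('pics/s4.png')
o=np.zeros((600,800,3),np.uint8)
o[:320]=cv2.resize(t[200:240,210:310],(800,320),interpolation=cv2.INTER_CUBIC)
o[320:,:]=cv2.resize(s[180:250,265:465],(800,280),interpolation=cv2.INTER_CUBIC)
cv2.imwrite('pics/c6.png',o)
for f in('t3','t4'): print([dep(f,u,v).round(4).tolist() for u,v in[(232,223),(238,219),(215,235),(288,212)]])
E
```

```text
time: 14.4
eef_pos: [0.5086, -0.0626, 0.1653]
tcp_rot: [0.691, 0.723, -0.001, -0.0]
contact_force: [-0.1, -0.1, -0.1]
opening: -0.0
finger_force: 0.0
slide [18.66  8.05  5.01] turn -0.004308257391129944 yaw 0.046 pos [ 0.5086 -0.0626  0.1653] F [-0.1 -0.1 -0.1] q [-0.32 -0.01  2.03 -0.    1.12 -0.37] t 14.4 op -0.0
[[0.5577, 0.264, 0.067], [0.5676, 0.2489, 0.0693], [0.5259, 0.3041, 0.0718], [0.5799, 0.1218, 0.1023]]
[[0.5578, 0.2641, 0.0664], [0.5672, 0.2485, 0.0714], [0.5259, 0.3041, 0.0718], [0.5799, 0.1218, 0.1023]]
```

View pics/c6.png

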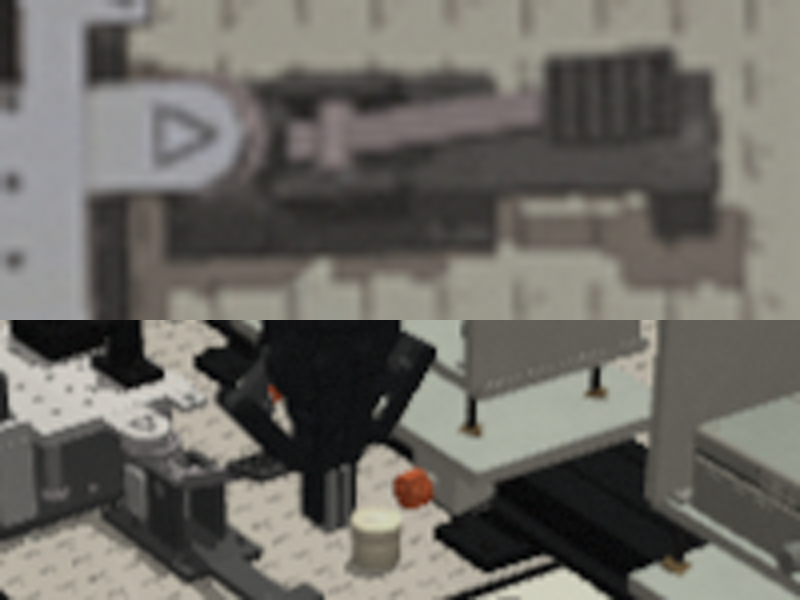

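The jack has not moved, the handle is up again, and the lug sits slightly higher (first notch). Now the second stroke, which I'll hold.

```bash
python3 -m inch '[{"slide":[4.5,2,0],"turn":0,"grip":0},{"slide":[9,4,0],"turn":0,"grip":0},{"slide":[13.5,6,0],"turn":0,"grip":0},{"slide":[17.5,7.8,0],"turn":0,"grip":0},{"slide":[18.6,7.9,1],"turn":0,"grip":0},{"slide":[18.6,7.9,4],"turn":0,"grip":0},{"slide":[18.6,7.9,5],"turn":0,"grip":0},{"slide":[18.6,7.9,5],"turn":0,"grip":0}]' 
python3 - <<'E'
from h import *
go(.5795,.1275,.1,.05); go(.5795,.1125,.049,.05)
E
```

```text
time: 15.3
eef_pos: [0.5777, 0.1306, 0.1123]
tcp_rot: [0.689, 0.725, -0.002, -0.002]
contact_force: [-0.6, -1.3, 0.9]
opening: 0.001
finger_force: 0.0
slide [-0.31  0.17  1.23] turn 0.0008043906454544558 yaw 0.051 pos [0.5777 0.1306 0.1123] F [-0.6 -1.3  0.9] q [0.05 0.23 1.87 0.   1.04 0.  ] t 15.3 op 0.001
slide [-1.81  0.13  6.33] turn 0.0008043906454544558 yaw 0.051 pos [0.5777 0.1306 0.1123] F [-0.6 -1.3  0.9] q [0.05 0.23 1.87 0.   1.04 0.  ] t 15.3 op 0.001
```

```bash
python3 -m inch '[{"slide":[-0.3,0.1,0.8],"turn":0,"grip":0},{"slide":[-0.3,0.1,1.3],"turn":0,"grip":0},{"slide":[-0.6,0.1,2],"turn":0,"grip":0},{"slide":[-1,0.1,2.9],"turn":0,"grip":0},{"slide":[-1.3,0.1,3.8],"turn":0,"grip":0},{"slide":[-1.5,0.1,4.6],"turn":0,"grip":0},{"slide":[-1.65,0.1,5.5],"turn":0,"grip":0},{"slide":[-1.7,0.1,6.4],"turn":0,"grip":0},{"slide":[-1.7,0.1,6.8],"turn":0,"grip":0},{"slide":[-1.7,0.1,6.8],"turn":0,"grip":0},{"slide":[-1.7,0.1,6.8],"turn":0,"grip":0},{"slide":[-1.7,0.1,6.8],"turn":0,"grip":0}]' 
python3 - <<'E'
from h import *
go(.5795,.1125,.049,.05)
shot('top','t5'); shot('scene','s5')
t=cv2.imread('pics/t5.png'); s=cv2.imread('pics/s5.png')
o=np.zeros((600,800,3),np.uint8)
o[:300]=cv2.resize(t[195:255,160:320],(800,300),interpolation=cv2.INTER_CUBIC)
o[300:,:]=cv2.resize(s[160:250,220:460],(800,300),interpolation=cv2.INTER_CUBIC)
cv2.imwrite('pics/c7.png',o)
for f in('t3','t5'):
  a=[dep(f,u,v).round(4).tolist() if dep(f,u,v) is not None else None for u,v in[(205,237),(190,237),(165,237),(216,228),(232,217)]]; print(a)
E
```

```text
time: 16.5
eef_pos: [0.583, 0.1119, 0.0503]
tcp_rot: [0.689, 0.725, -0.0, 0.001]
contact_force: [-5.5, -2.8, 12.5]
opening: -0.005
finger_force: 6.3
slide [ 0.08 -0.35  0.13] turn 0.00013654284998887434 yaw 0.05 pos [0.583  0.1119 0.0503] F [-5.5 -2.8 12.5] q [ 0.02  0.32  1.89 -0.    0.92 -0.03] t 16.5 op -0.005
[[0.5206, 0.3287, 0.0718], [0.5203, 0.3662, 0.0709], [0.5194, 0.4278, 0.0721], [0.5442, 0.3031, 0.0689], [0.5725, 0.264, 0.0699]]
[[0.519, 0.3261, 0.0825], [0.5189, 0.3636, 0.0803], [0.5192, 0.4273, 0.0737], [0.5415, 0.2997, 0.0839], [0.5686, 0.2604, 0.0892]]
```

View pics/c7.png

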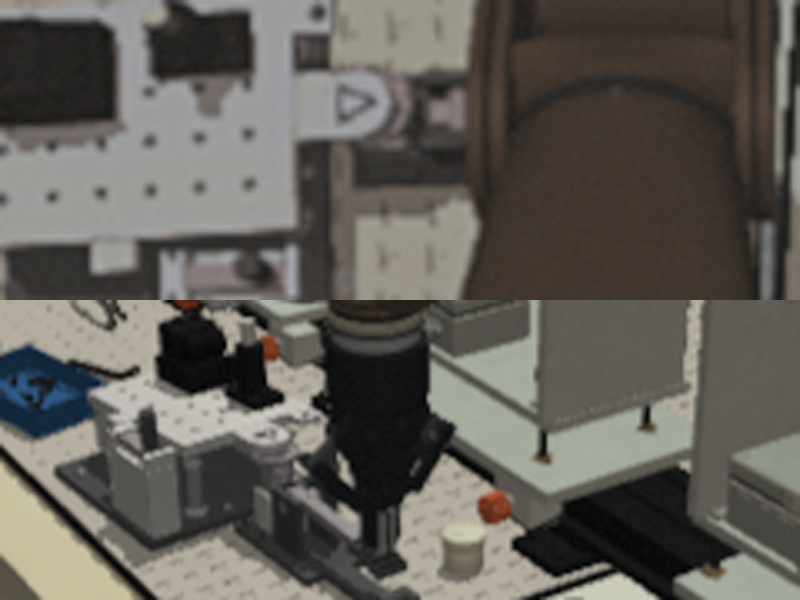

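The board is visibly raised, with the fingers still pressing the handle pad. I'll press slightly harder to make sure it is at the stop, then measure the board angle.

```bash
python3 -m inch '[{"slide":[0,0,0.2],"turn":0,"grip":0},{"slide":[0,0,0.35],"turn":0,"grip":0},{"slide":[0,0,0.35],"turn":0,"grip":0},{"slide":[0,0,0.35],"turn":0,"grip":0},{"slide":[0,0,0.35],"turn":0,"grip":0},{"slide":[0,0,0.35],"turn":0,"grip":0}]' 
python3 - <<'E'
from h import *
go(.5795,.1125,.049,.05); shot('top','t6')
xt=np.array([.05,-.9987])
for f in('t3','t5','t6'):
  P=np.array([dep(f,u,v,0) for v in range(223,242) for u in range(158,218) if dep(f,u,v,0) is not None])
  s=P[:,:2]@xt; k=(P[:,2]>.06)&(P[:,2]<.1); s,z=s[k],P[k,2]
  for _ in range(4):
    c=np.polyfit(s,z,1); r=abs(z-np.polyval(c,s)); g=r<.005; s,z=s[g],z[g]
  print(f,c,len(s),r.std())
E
```

```text
time: 17.2
eef_pos: [0.5833, 0.1119, 0.0495]
tcp_rot: [0.689, 0.725, -0.001, 0.001]
contact_force: [-10.3, -3.8, 24.8]
opening: 0.001
finger_force: 12.3
slide [ 0.08 -0.37  0.05] turn 0.0006508807028196006 yaw 0.051 pos [0.5833 0.1119 0.0495] F [-10.3  -3.8  24.8] q [ 0.02  0.32  1.89 -0.    0.92 -0.03] t 17.2 op 0.001
t3 [-0.00064719  0.0708607 ] 1121 0.0011344741449424256
t5 [0.08584509 0.10830595] 1110 0.0011410552122782457
t6 [0.08627259 0.10841671] 1108 0.0010993578897401759
```

The board angle is about 0.087 rad, the handle is at its stop and the force is steady, so I'm handing it in.

```bash
python3 -c "
from plant import ctrl
print(ctrl.sign_off())"
```

```text
the job is handed in; nothing more can be done
None
```

I handed the job in at about 17 s of the 70 s: lock knob slid to its end stop, jack under the triangle lug (saddle about 3 mm off centre by camera), and two full strokes pumped. The handle is still pressed to its stop at about 25 N, with the board at about 0.087 rad, inside the 0.085–0.095 full-height range.

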